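Fold up the ring tray and hold its loading flap at the mark

TASK

Erect the fold-up parts tray: swing the blue left and right side walls up until they stand upright, where their stiff hinges keep them. Then swing up the loose yellow front flap until it is in line with the red pointer on the white quadrant scale and hold it there, finishing while still holding it, since it falls if let go. Leave the pointer as it is set, and do not disturb the orange ring in the tray, the oil bottle or the tub.

Things in the scene. Friction and masses are not known exactly. Their poses are not given: they have to be found in the camera images.
- tray: the fold-up tray's dark steel base, 130 x 150 mm, fixed on a plywood board laid over the valves (board top at z = 0.119 m). Origin: centre of its underside, on the board. x points to its blue fixed back wall (which stands 102 mm above the board at x = 0.068 m), y to its left side, z up. The front flap lies toward -x. The tray floor is 26 mm above the board; all hinges lie 32 mm above it
- wall_left (a joint): angle of the blue left side wall: 0 = folded out flat to the tray's left (+y), 1.571 = upright against its stop. Stiff friction hinge (0.18 N m, under 3 N at the bar): it stays where it is left. Starts half folded
- wall_right (a joint): the same for the blue right side wall, which folds out to the tray's right (-y)
- flap (a joint): angle of the yellow front flap: 0 = lying flat to the front (tray -x) on its stops, 1.571 = upright. Free hinge: it falls back to 0 unless held; about 0.32 kg
- pointer (a joint): angle of the red pointer on the quadrant scale, measured as the flap's angle (same hinge line): the flap is in line with the pointer when both values are equal. Stiff; not to be moved
- wall_left_pull (a point): middle of the left wall's pull bar. The panel is 6 mm thick and 59 mm long from the hinge; beyond it a round steel pull bar (10 mm thick, 80 mm long between two arms, parallel to the hinge) lies 105 mm from the hinge, leaving an open window about 40 mm (from the panel's edge to the bar) by 70 mm for the fingers. The bar is parallel to the tray's x. Wall 118 mm wide
- wall_right_pull (a point): middle of the right wall's pull bar; the same panel and bar as on the left
- flap_pull (a point): middle of the yellow flap's pull bar, parallel to the tray's y; the same bar and lengths as on the walls. Flap 144 mm wide. Its x axis points along the flap from the bar to the hinge
- wall_left_hinge (a point): point on the left wall's hinge line (parallel to the tray's x) beside the middle of its bar, 79 mm left of the tray's middle
- wall_right_hinge (a point): point on the right wall's hinge line beside the middle of its bar, 79 mm right of the tray's middle
- flap_hinge (a point): middle of the flap's hinge line (parallel to the tray's y), 69 mm in front of the tray's middle
- pointer_tip (a point): red tip of the pointer, 120 mm from the flap's hinge line, 88 mm to the left of the tray's middle, beyond the rim of the white wire quadrant (radius 105 mm) that stands there. Its x axis points along the pointer to the hinge line
- ring: loose orange ring, 70 mm across, 12 mm high, lying on the tray floor; origin under its centre; leave alone
- oiler: loose white oil bottle with a red spout, 38 mm wide, 126 mm high, to the left in front of the tray; origin under its centre; leave alone
- tub: loose grey tub with a yellow lid, 66 mm wide, 42 mm high, to the right in front of the tray; origin under its centre; leave alone

How it is judged (in metres and radians):
On the way, in this order (a step that is already met when the one before it is completed fails the run):
1. both blue side walls stand upright (value of joint each of wall_left, wall_right above 1.45 rad), for 0.2 s.
2. the yellow flap is in line with the red pointer, held by the robot (angle between the x axis of flap_pull and the x axis of pointer_tip, either way round below 0.08 rad and contact force between any of the fingers, the arm and flap above 0.3 N), for 0.2 s.
At the end, for the whole second after the job is handed in: Both side walls are within about 7 degrees of upright (joint above 1.45); the yellow flap is within 0.08 rad (4.6 degrees) of the red pointer's angle and still, carried by the robot (contact over 0.3 N) and by no loose object (all of step 1 and all of step 2 and velocity of joint flap between -0.1 and 0.1 rad/s and contact force between flap and ring below 0.2 N and contact force between flap and oiler below 0.2 N and contact force between flap and tub below 0.2 N); the arm keeps its last pose, push and grip.
It fails at once if the red pointer was moved from its setting (distance of pointer_tip from where it was at the start of the episode above 0.006 m).
It fails at once if the orange ring in the tray was disturbed (distance of ring from where it was at the start of the episode above 0.02 m).
It fails at once if the oil bottle was disturbed (distance of oiler from where it was at the start of the episode above 0.02 m).
It fails at once if the tub was disturbed (distance of tub from where it was at the start of the episode above 0.02 m).
It also fails if it takes over 51 s, if anything falls off the work surface, if the arm or the gripper's body presses on something with over 40 N, if the wrist force passes 120 N, or if a joint passes its speed limit or range.

ROBOT

A 6-joint arm with a two-finger parallel gripper is mounted at the origin on a cart in front of the work surface, level with it; the furniture and walls round the work are solid. World frame = base frame: x ahead of the robot, y to its left, z up, the work surface at z = 0. Lengths are in mm, angles in degrees, forces in N, time in s.
With the tool pointing down it reaches from about 350 to 975 mm from the base axis. Payload 4.9 kg.
Tool frame: the origin (TCP) lies at the centre of the arm's flange, where the gripper is bolted on; the fingertips stand 173 mm ahead of it and the grasp point (between the pads) lies 155 mm ahead of it; z points along the fingers, y is the line along which they close (so a half turn about z gives the same grasp; the last joint's range is limited). The gripper opens to 85 mm and grips with 20 to 120 N. Pads are 22 mm wide; open, the fingers measure 114 mm over their backs; the gripper's body (76 mm by 85 mm) begins 54 mm behind the grasp point. The pads swing forward as they close: fully open they stand 13 mm farther back than shut.
Start: joints at [-71.104, 3.019, 92.412, -0, 84.569, -6.818], TCP at [271.171, -563.089, 404.704] pointing down, gripper open.
Joint ranges: [-172.51, 172.51], [-57.92, 126.97], [3.15, 148.05], [-58.71, 238.71], [5.1, 150.11], [-179.66, 179.66]. Speed limits (degrees/s): [147.25, 147.25, 180, 180, 180, 180].

INTERFACE

Orientations are given as [roll, pitch, yaw] about the fixed x, y, z axes, in that order (R = Rz(yaw) Ry(pitch) Rx(roll)).
In Python, from plant import bot, optics, spotter gives the robot as it stands.
- The arm moves only by the tool carry_out, never from a script. Its argument "commands" is a list of rows, each an object of numbers: "tx", "ty", "tz": the shift along the tool's x, y, z in cm; "ax", "ay", "az": the turn, a rotation vector about the tool's x, y, z in degrees; "jaw": the opening, from 0 (shut) to 1 (fully open). A call has 1 to 20 rows; each row is the pose to reach, as a shift and turn from the pose commanded when the call began, along the tool's axes at that moment; what a row does not reach only later rows make up. A row lasts 1/10 s, in which the tool goes at most 50 mm and 8.59 degrees, less where a joint would pass 70% of its speed; a pose out of reach is approached as far as the arm can. A call with a gripper value outside its range is refused whole. The fingers move at their own pace and stop on an object; the grip force is fixed at half the most. Time passes only in rows, so rows that repeat a pose let the fingers close. It gives the time, the measured TCP pose, the force, the opening and the grip force at its end, in the units of the state.
- bot.read_state(): the state, without advancing time (a new reading comes with each control period).
- optics.read_camera(name): name is "scene" or "side" or "wrist"; returns a dict with "pixels" (480x640x3 uint8, red, green, blue), "fx", "fy", "cx", "cy" (pixels), "cam_to_world" (4x4, takes a point from camera to world coordinates); the wrist camera has in their place "hand_eye" (4x4, takes a point from camera to tool coordinates, whose origin is the TCP and whose axes are the flange's). Camera axes: x right, y up, looking along -z (the intrinsics and any distortion apply to the point x, -y, -z); pixel columns grow to the right and rows downward; lengths in mm; the calibration is good to about 2 mm. A picture is of the moment at which its call begins: read the wrist's pose just before it. There is no depth.
- bot.finish_job(): hands the job in; it is judged then, once.
Trained networks look in the newest picture that a camera, given by its name, has taken for a name from the list of things; names that differ only in an ending like _2 or _b are one class to them, and where a whole thing is asked for, a point or a joint stands for the part that bears it (a point fixed in the world has none). Each returns a list of dicts, best first, with "p" (0 to 1); they miss things now and then, are a little off and sometimes report something else, mostly with a low value. They report only what shows in the picture. A call takes as long as a camera call.
- spotter.masks_of(camera, label): "region" (480x640 bool, what is visible of it) and "rect" ([left, top, right, bottom] in pixels, round what is visible of it).
The state is a dict: "time": time; "qpos": joint angles; "qvel": joint speeds; "joint_efforts": joint torques, N m; "eef_pos": TCP position; "tool_rot": TCP orientation; "contact_force": force on the tool from outside, world axes, zero at the start; "wrist_torque": the same for the moment, N m; "grip_width": opening from 0.0 (shut) to 1.0 (fully open); "gripper_force": force on a finger pad.
Only numpy, scipy, OpenCV 4.12 (cv2) and the standard library are available. Lean on these libraries where they do the work, as an engineer would, in place of code of your own. Each camera call takes 0.05 s, during which the arm holds its last target. There are 200 camera calls.

## Working session

There is one attempt and no reset: what is moved stays moved. The work goes in short steps, Python scripts to look and compute and a tool call to move; the robot and the scene stay as the last step left them, time stands still between calls to the robot, and variables do not carry over. Pictures are saved under pics/ and viewed, at most 10 in all, crops included, and the job is handed in when it is done.

Besides the shell and the picture viewer there is one more tool, called after "Request:" as name([rows], argument=value, ...), one row to a line, values as JSON. carry_out: Moves the arm, as the interface text tells. Its arguments: {"type":"object","properties":{"commands":{"type":"array","items":{"type":"object","properties":{"tx":{"type":"number"},"ty":{"type":"number"},"tz":{"type":"number"},"ax":{"type":"number"},"ay":{"type":"number"},"az":{"type":"number"},"jaw":{"type":"number"}}}}},"required":["commands"]}

```bash
ls; mkdir -p pics; python3 - <<'E'
from plant import bot, optics, spotter
import cv2, numpy as np
s=bot.read_state(); print(s)
for c in ("scene","side"):
    d=optics.read_camera(c); cv2.imwrite(f"pics/{c}0.png",d["pixels"][:,:,::-1])
    print(c,d["fx"],d["fy"],d["cx"],d["cy"],np.round(d["cam_to_world"],3).tolist(),[k for k in d])
d=optics.read_camera("wrist");print(np.round(d["hand_eye"],3).tolist(),d["fx"])
E
```

```text
pics
{'time': 0.0, 'qpos': array([-7.11039389e+01,  3.05828424e+00,  9.24911138e+01,  8.08092105e-05,
        8.45671001e+01, -6.81933458e+00]), 'qvel': array([-0.17728912,  0.05592882, -0.00268807,  0.05712557, -0.00145316,
        0.10408718]), 'joint_efforts': array([ 3.80016199e-04, -3.93680406e+01, -3.70179570e+01, -1.20095483e-04,
        6.93428257e-03,  1.21029203e-05]), 'eef_pos': array([ 271.0935709 , -562.85998896,  403.4617466 ]), 'tool_rot': array([-1.79884336e+02, -1.39127345e-02,  2.57153739e+01]), 'contact_force': array([ 0.11016278, -0.26546721,  0.49814464]), 'wrist_torque': array([ 0.02085718, -0.04776195, -0.00961438]), 'gripper_force': 0.0, 'grip_width': 0.9987096477921487}
scene 489.45136246470184 489.45136246470184 316.47139246939275 244.7332752907536 [[-0.871, 0.319, -0.374, 21.88], [-0.491, -0.544, 0.68, 853.15], [0.014, 0.776, 0.631, 983.224], [0.0, 0.0, 0.0, 1.0]] ['pixels', 'fx', 'fy', 'cx', 'cy', 'cam_to_world']
side 505.2668243971776 505.2668243971776 318.99152864379806 232.91042056400647 [[-0.998, 0.048, -0.045, 481.725], [-0.061, -0.417, 0.907, 998.71], [0.025, 0.908, 0.419, 638.388], [0.0, 0.0, 0.0, 1.0]] ['pixels', 'fx', 'fy', 'cx', 'cy', 'cam_to_world']
[[0.0, 0.961, 0.276, 69.859], [1.0, -0.0, 0.001, -0.977], [0.001, 0.276, -0.961, 30.48], [0.0, 0.0, 0.0, 1.0]] 355.88664580655984
```

View pics/scene0.png

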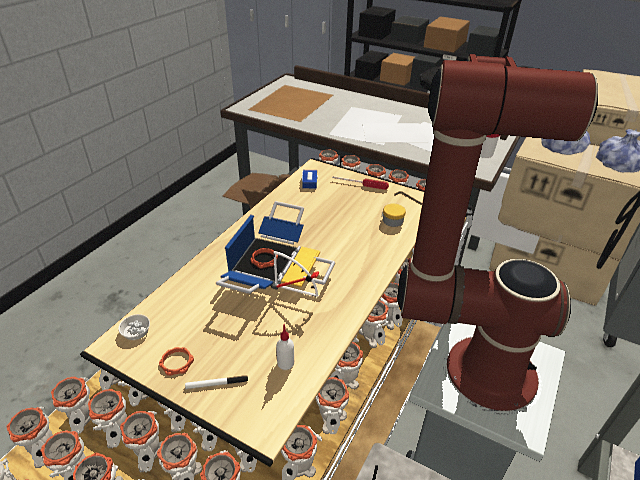

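View pics/side0.png

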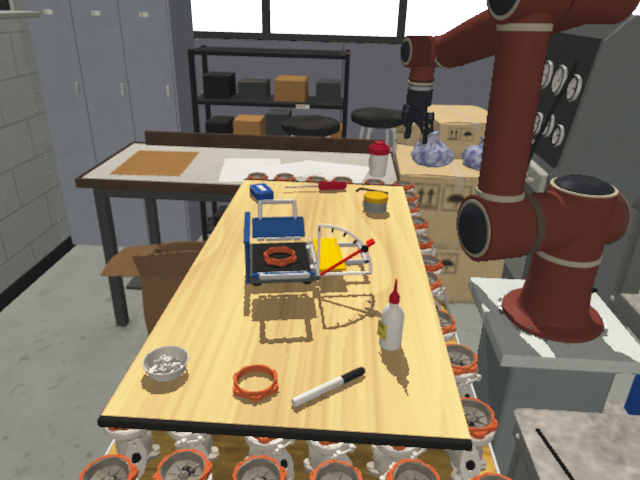

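The scene view has the tray at about (265,260) with the pointer tip near (318,275). In the side view the tray is at about (280,260) and the pointer tip at (371,242). Next I'll take enlarged crops for point picking.

```bash
python3 - <<'E'
import cv2,numpy as np
a=cv2.imread("pics/scene0.png")[190:320,200:350]; b=cv2.imread("pics/side0.png")[185:315,230:390]
cv2.imwrite("pics/crop1.png",cv2.resize(a,None,fx=4.5,fy=4.5,interpolation=cv2.INTER_CUBIC))
cv2.imwrite("pics/crop2.png",cv2.resize(b,None,fx=4.5,fy=4.5,interpolation=cv2.INTER_CUBIC))
E
```

```text
(no output)
```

View pics/crop1.png

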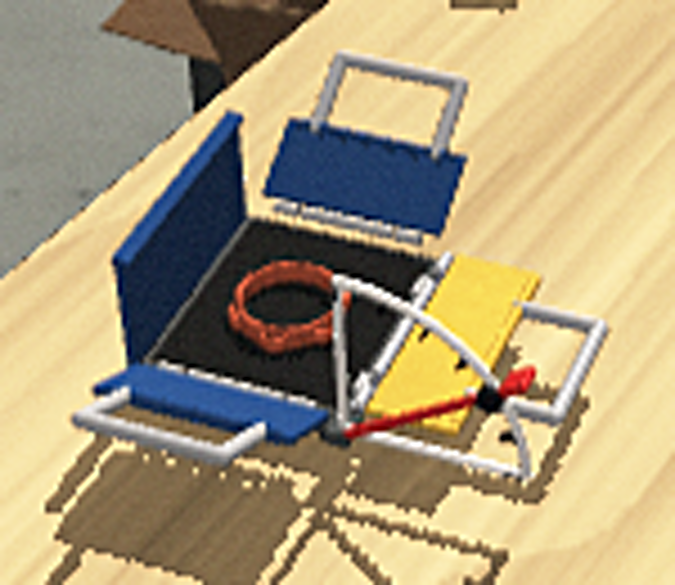

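View pics/crop2.png

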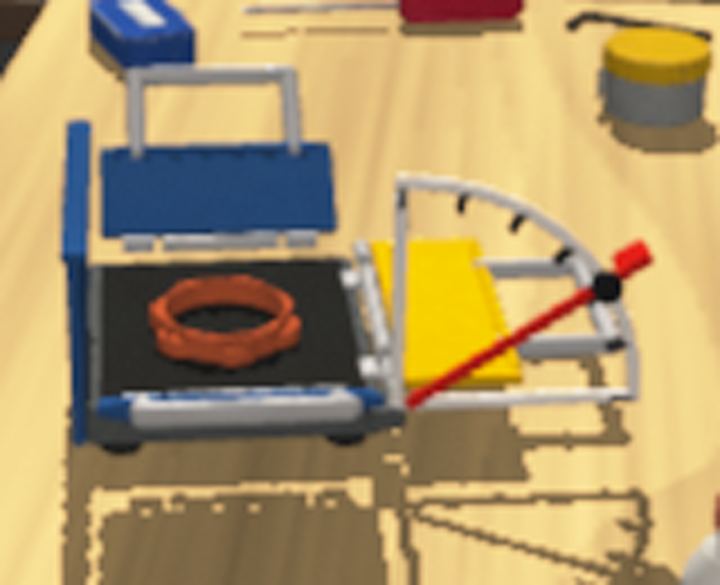

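```bash
cat > h.py <<'E'
import numpy as np
from scipy.optimize import least_squares
from scipy.spatial.transform import Rotation as R
def T_of(p):
    c,s=np.cos(p[2]),np.sin(p[2]); return np.array([[c,-s,0],[s,c,0],[0,0,1]]),np.array([p[0],p[1],119.])
def bar(side,a,u,r=105,xb=0):  # side wall point in tray frame
    return np.array([xb+u, side*(79+r*np.cos(a)), 32+r*np.sin(a)])
def front(a,r,y): return np.array([-69-r*np.cos(a),y,32+r*np.sin(a)])
def proj(d,P):
    M=np.linalg.inv(d["cam_to_world"]); q=M[:3,:3]@P+M[:3,3]
    return np.array([d["cx"]+d["fx"]*q[0]/-q[2], d["cy"]+d["fy"]*-q[1]/-q[2]])
def tray_pts(p):
    x,y,yaw,wl,wr,pt,xb,hl=p; U=hl*10
    return dict(qt=front(np.pi/2,105,88),qf=front(0,105,88),qo=front(0,0,88),tip=front(pt,120,88),
      fR=front(0,105,-U),fL=front(0,105,U),
      rB=bar(-1,wr,U,xb=xb),rF=bar(-1,wr,-U,xb=xb),lB=bar(1,wl,U,xb=xb),lF=bar(1,wl,-U,xb=xb))
E
python3 - <<'E'
from h import *; from plant import optics
cams={c:optics.read_camera(c) for c in("scene","side")}
obs={"scene":dict(rB=(342,60),rF=(462,84),lB=(80,417),lF=(228,452),fR=(601,326),fL=(556,411),qo=(343,430),qt=(340,280),qf=(525,472),tip=(530,378)),
"side":dict(qo=(398,403),qt=(402,181),qf=(631,396),tip=(645,252),rB=(133,76),rF=(295,76),lB=(140,412),lF=(355,408))}
off={"scene":(200,190),"side":(230,185)}
def res(p,full=False):
    Rm,t=T_of(p); P=tray_pts(p); o=[]
    for c in obs:
        for k,v in obs[c].items():
            e=proj(cams[c],Rm@P[k]+t)-(np.array(v)/4.5+off[c]); o.append((c,k,e) if full else e)
    return o if full else np.concatenate(o)
best=None
for x0 in(500,700):
  for y0 in (-100,100,250):
    r=least_squares(res,[x0,y0,0.,.6,.6,.5,0,4],loss="soft_l1")
    if best is None or r.cost<best.cost:best=r
print(best.cost,np.round(best.x,3))
for c,k,e in res(best.x,True):print(c,k,np.round(e,1))
np.save("fit.npy",best.x)
E
```

```text
8.110708191834012 [ 6.06544e+02  6.45160e+01  1.76000e-01  4.71000e-01  5.17000e-01
  5.80000e-01 -5.80000e-02  4.12800e+00]
scene rB [-0.2 -1.1]
scene rF [ 0.5 -0.6]
scene lB [-0.  -0.7]
scene lF [-0.5  0.2]
scene fR [ 0.2 -0.8]
scene fL [-0.  1.]
scene qo [ 0.5 -1.1]
scene qt [-0.5 -0.7]
scene qf [0.6 0.1]
scene tip [-2.   0.2]
side qo [0.1 0.2]
side qt [0.6 0.4]
side qf [ 1.1 -0.1]
side tip [-2.  2.]
side rB [0.3 0.7]
side rF [-0.6  0.1]
side lB [0.5 0.5]
side lF [ 0.1 -0.2]
```

```bash
cat >> h.py <<'E'
p=np.load("fit.npy") if __import__("os").path.exists("fit.npy") else None
def world(q): Rm,t=T_of(p); return Rm@q+t
def rows(s,targets):  # targets: (grasp point world, tool yaw deg, jaw)
    R0=R.from_euler("xyz",s["tool_rot"],degrees=True)
    for g,yaw,jaw in targets:
        tcp=np.asarray(g)+[0,0,155]
        d=R0.inv().apply(tcp-s["eef_pos"])/10
        a=(R0.inv()*R.from_euler("xyz",[180,0,yaw],degrees=True)).as_rotvec(degrees=True)
        print(dict(zip(["tx","ty","tz","ax","ay","az","jaw"],[*np.round(d,1),*np.round(a,1),jaw])))
E
python3 - <<'E'
from h import *; from plant import bot
s=bot.read_state(); yaw=np.degrees(p[2])
b=world(bar(-1,p[4],0)); print("right",b,"left",world(bar(1,p[3],0)),"flap",world(front(0,105,0)),world(front(p[5],105,0)))
rows(s,[(b+[0,0,80],yaw,.4),(b,yaw,.4)])
E
```

```text
right [ 636.37671693 -103.1039999   202.93867256] left [576.30314164 234.42878346 198.61622005] flap [435.23595315  34.02721549 151.        ] [452.11931917  37.03209149 208.50779162]
{'tx': np.float64(52.9), 'ty': np.float64(-25.6), 'tz': np.float64(-3.4), 'ax': np.float64(-0.1), 'ay': np.float64(0.0), 'az': np.float64(15.6), 'jaw': 0.4}
{'tx': np.float64(52.9), 'ty': np.float64(-25.6), 'tz': np.float64(4.6), 'ax': np.float64(-0.1), 'ay': np.float64(0.0), 'az': np.float64(15.6), 'jaw': 0.4}
```

Request:
carry_out([
  {"tx": 5,"ty": -2,"tz": -3.4,"jaw": 0.4},
  {"tx": 52.9,"ty": -25.6,"tz": -3.4,"az": 15.6,"jaw": 0.4},
  {"tx": 52.9,"ty": -25.6,"tz": -3.4,"az": 15.6,"jaw": 0.4},
  {"tx": 52.9,"ty": -25.6,"tz": -3.4,"az": 15.6,"jaw": 0.4},
  {"tx": 52.9,"ty": -25.6,"tz": -3.4,"az": 15.6,"jaw": 0.4},
  {"tx": 52.9,"ty": -25.6,"tz": -3.4,"az": 15.6,"jaw": 0.4},
  {"tx": 52.9,"ty": -25.6,"tz": -3.4,"az": 15.6,"jaw": 0.4},
  {"tx": 52.9,"ty": -25.6,"tz": -3.4,"az": 15.6,"jaw": 0.4},
  {"tx": 52.9,"ty": -25.6,"tz": -3.4,"az": 15.6,"jaw": 0.4},
  {"tx": 52.9,"ty": -25.6,"tz": -3.4,"az": 15.6,"jaw": 0.4},
  {"tx": 52.9,"ty": -25.6,"tz": -3.4,"az": 15.6,"jaw": 0.4},
  {"tx": 52.9,"ty": -25.6,"tz": -3.4,"az": 15.6,"jaw": 0.4},
  {"tx": 52.9,"ty": -25.6,"tz": -3.4,"az": 15.6,"jaw": 0.4},
  {"tx": 52.9,"ty": -25.6,"tz": -3.4,"az": 15.6,"jaw": 0.4},
  {"tx": 52.9,"ty": -25.6,"tz": -3.4,"az": 15.6,"jaw": 0.4},
  {"tx": 52.9,"ty": -25.6,"tz": -3.4,"az": 15.6,"jaw": 0.4},
])

```text
schema error: expected keys tx, ty, tz, ax, ay, az, jaw
```

```bash
python3 - <<'E'
from h import *; from plant import bot,optics
import cv2
s=bot.read_state(); yaw=np.degrees(p[2])
b=world(bar(-1,p[4],0)); print(s["eef_pos"],s["tool_rot"],s["grip_width"])
rows(s,[(b,yaw,.4)])
d=optics.read_camera("wrist"); im=d["pixels"][:,:,::-1].copy()
T=np.eye(4);T[:3,:3]=R.from_euler("xyz",s["tool_rot"],degrees=True).as_matrix();T[:3,3]=s["eef_pos"]
d["cam_to_world"]=T@d["hand_eye"]
for u in(-40,0,40): cv2.circle(im,tuple(int(v) for v in proj(d,world(bar(-1,p[4],u)))),4,(0,255,0),1)
cv2.imwrite("pics/w1.png",im)
E
```

```text
[ 271.13837718 -562.97280432  404.10277414] [-1.79943672e+02 -6.37739617e-03  2.57146507e+01] 1.0011137564072596
{'tx': np.float64(52.9), 'ty': np.float64(-25.6), 'tz': np.float64(4.6), 'ax': np.float64(-0.1), 'ay': np.float64(0.0), 'az': np.float64(15.6), 'jaw': 0.4}
```

View pics/w1.png

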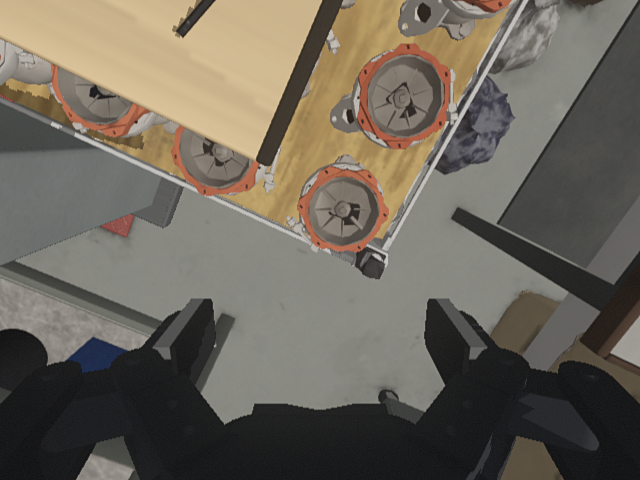

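The move was refused because every row needs all seven keys. The picture therefore still shows the start pose, with the board corner near (270,160). I'll resend it with all keys.

Request:
carry_out([
  {"tx": 5,"ty": -2,"tz": -3.4,"ax": 0,"ay": 0,"az": 0,"jaw": 0.4},
  {"tx": 52.9,"ty": -25.6,"tz": -3.4,"ax": 0,"ay": 0,"az": 15.6,"jaw": 0.4},
  {"tx": 52.9,"ty": -25.6,"tz": -3.4,"ax": 0,"ay": 0,"az": 15.6,"jaw": 0.4},
  {"tx": 52.9,"ty": -25.6,"tz": -3.4,"ax": 0,"ay": 0,"az": 15.6,"jaw": 0.4},
  {"tx": 52.9,"ty": -25.6,"tz": -3.4,"ax": 0,"ay": 0,"az": 15.6,"jaw": 0.4},
  {"tx": 52.9,"ty": -25.6,"tz": -3.4,"ax": 0,"ay": 0,"az": 15.6,"jaw": 0.4},
  {"tx": 52.9,"ty": -25.6,"tz": -3.4,"ax": 0,"ay": 0,"az": 15.6,"jaw": 0.4},
  {"tx": 52.9,"ty": -25.6,"tz": -3.4,"ax": 0,"ay": 0,"az": 15.6,"jaw": 0.4},
  {"tx": 52.9,"ty": -25.6,"tz": -3.4,"ax": 0,"ay": 0,"az": 15.6,"jaw": 0.4},
  {"tx": 52.9,"ty": -25.6,"tz": -3.4,"ax": 0,"ay": 0,"az": 15.6,"jaw": 0.4},
  {"tx": 52.9,"ty": -25.6,"tz": -3.4,"ax": 0,"ay": 0,"az": 15.6,"jaw": 0.4},
  {"tx": 52.9,"ty": -25.6,"tz": -3.4,"ax": 0,"ay": 0,"az": 15.6,"jaw": 0.4},
  {"tx": 52.9,"ty": -25.6,"tz": -3.4,"ax": 0,"ay": 0,"az": 15.6,"jaw": 0.4},
  {"tx": 52.9,"ty": -25.6,"tz": -3.4,"ax": 0,"ay": 0,"az": 15.6,"jaw": 0.4},
  {"tx": 52.9,"ty": -25.6,"tz": -3.4,"ax": 0,"ay": 0,"az": 15.6,"jaw": 0.4},
  {"tx": 52.9,"ty": -25.6,"tz": -3.4,"ax": 0,"ay": 0,"az": 15.6,"jaw": 0.4},
])

```text
time: 1.9
eef_pos: [636.1, -104.1, 438.7]
tool_rot: [180.0, 0.0, 10.0]
contact_force: [-0.1, 0.3, 0.1]
grip_width: 0.397
gripper_force: 0.0
```

```bash
cat >> h.py <<'E'
def look(name,pts):
    import cv2; from plant import bot,optics
    s=bot.read_state(); d=optics.read_camera("wrist"); im=d["pixels"][:,:,::-1].copy()
    T=np.eye(4);T[:3,:3]=R.from_euler("xyz",s["tool_rot"],degrees=True).as_matrix();T[:3,3]=s["eef_pos"]
    d["cam_to_world"]=T@d["hand_eye"]
    for q in pts: cv2.circle(im,tuple(int(v) for v in proj(d,world(q))),4,(0,255,0),1)
    cv2.imwrite(name,im)
E
python3 - <<'E'
from h import *; from plant import bot
s=bot.read_state(); yaw=np.degrees(p[2])
print(s["eef_pos"],s["tool_rot"],s["grip_width"])
rows(s,[(world(bar(-1,p[4],0)),yaw,.4)])
look("pics/w2.png",[bar(-1,p[4],u) for u in(-40,0,40)])
E
```

```text
[ 636.14834026 -104.05003284  438.71709367] [1.79993802e+02 9.58223285e-03 1.00143450e+01] 0.396778204642393
{'tx': np.float64(0.0), 'ty': np.float64(-0.1), 'tz': np.float64(8.1), 'ax': np.float64(0.0), 'ay': np.float64(0.0), 'az': np.float64(-0.1), 'jaw': 0.4}
```

View pics/w2.png

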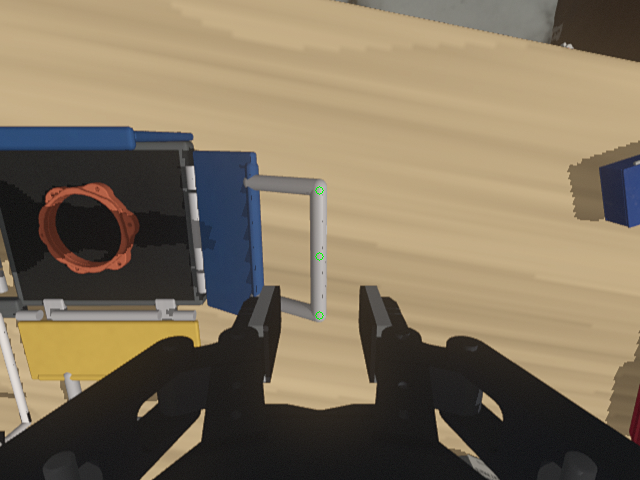

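The projected bar points, (319,190) to (319,315), lie on the real bar, so the fit is good. I'll descend and grip.

Request:
carry_out([
  {"tx": 0,"ty": -0.1,"tz": 3,"ax": 0,"ay": 0,"az": 0,"jaw": 0.4},
  {"tx": 0,"ty": -0.1,"tz": 6,"ax": 0,"ay": 0,"az": 0,"jaw": 0.4},
  {"tx": 0,"ty": -0.1,"tz": 8,"ax": 0,"ay": 0,"az": 0,"jaw": 0.4},
  {"tx": 0,"ty": -0.1,"tz": 8,"ax": 0,"ay": 0,"az": 0,"jaw": 0.4},
  {"tx": 0,"ty": -0.1,"tz": 8,"ax": 0,"ay": 0,"az": 0,"jaw": 0},
  {"tx": 0,"ty": -0.1,"tz": 8,"ax": 0,"ay": 0,"az": 0,"jaw": 0},
  {"tx": 0,"ty": -0.1,"tz": 8,"ax": 0,"ay": 0,"az": 0,"jaw": 0},
  {"tx": 0,"ty": -0.1,"tz": 8,"ax": 0,"ay": 0,"az": 0,"jaw": 0},
  {"tx": 0,"ty": -0.1,"tz": 8,"ax": 0,"ay": 0,"az": 0,"jaw": 0},
  {"tx": 0,"ty": -0.1,"tz": 8,"ax": 0,"ay": 0,"az": 0,"jaw": 0},
])

```text
time: 2.95
eef_pos: [636.9, -102.6, 360.5]
tool_rot: [179.8, -0.1, 10.1]
contact_force: [-0.2, -5.3, 4.2]
grip_width: 0.09
gripper_force: 58.9
```

Request:
carry_out([
  {"tx": 0,"ty": -0.63,"tz": -1.0,"ax": 0,"ay": 0,"az": 0,"jaw": 0},
  {"tx": 0,"ty": -1.32,"tz": -1.84,"ax": 0,"ay": 0,"az": 0,"jaw": 0},
  {"tx": 0,"ty": -2.1,"tz": -2.61,"ax": 0,"ay": 0,"az": 0,"jaw": 0},
  {"tx": 0,"ty": -2.95,"tz": -3.31,"ax": 0,"ay": 0,"az": 0,"jaw": 0},
  {"tx": 0,"ty": -3.87,"tz": -3.91,"ax": 0,"ay": 0,"az": 0,"jaw": 0},
  {"tx": 0,"ty": -4.85,"tz": -4.41,"ax": 0,"ay": 0,"az": 0,"jaw": 0},
  {"tx": 0,"ty": -5.88,"tz": -4.8,"ax": 0,"ay": 0,"az": 0,"jaw": 0},
  {"tx": 0,"ty": -6.94,"tz": -5.08,"ax": 0,"ay": 0,"az": 0,"jaw": 0},
  {"tx": 0,"ty": -8.02,"tz": -5.26,"ax": 0,"ay": 0,"az": 0,"jaw": 0},
  {"tx": 0,"ty": -9.12,"tz": -5.31,"ax": 0,"ay": 0,"az": 0,"jaw": 0},
  {"tx": 0,"ty": -9.4,"tz": -5.31,"ax": 0,"ay": 0,"az": 0,"jaw": 0},
  {"tx": 0,"ty": -9.4,"tz": -5.31,"ax": 0,"ay": 0,"az": 0,"jaw": 0},
  {"tx": 0,"ty": -9.4,"tz": -5.31,"ax": 0,"ay": 0,"az": 0,"jaw": 0},
])

```text
time: 4.25
eef_pos: [620.7, -12.1, 415.5]
tool_rot: [179.4, -0.2, 10.0]
contact_force: [-0.5, -14.2, 9.3]
grip_width: 0.092
gripper_force: 61.6
```

Request:
carry_out([
  {"tx": 0,"ty": 0,"tz": 0,"ax": 0,"ay": 0,"az": 0,"jaw": 0.4},
  {"tx": 0,"ty": 0,"tz": 0,"ax": 0,"ay": 0,"az": 0,"jaw": 0.4},
  {"tx": 0,"ty": 0,"tz": 0,"ax": 0,"ay": 0,"az": 0,"jaw": 0.4},
  {"tx": 0,"ty": 0,"tz": -3,"ax": 0,"ay": 0,"az": 0,"jaw": 0.4},
  {"tx": 0,"ty": 0,"tz": -6,"ax": 0,"ay": 0,"az": 0,"jaw": 0.4},
  {"tx": 0,"ty": -5,"tz": -6,"ax": 0,"ay": 0,"az": 0,"jaw": 0.4},
  {"tx": 0,"ty": -10,"tz": -6,"ax": 0,"ay": 0,"az": 0,"jaw": 0.4},
  {"tx": 0,"ty": -15,"tz": -6,"ax": 0,"ay": 0,"az": 0,"jaw": 0.4},
  {"tx": 0,"ty": -20,"tz": -6,"ax": 0,"ay": 0,"az": 0,"jaw": 0.4},
  {"tx": 0,"ty": -25,"tz": -6,"ax": 0,"ay": 0,"az": 0,"jaw": 0.4},
  {"tx": 0,"ty": -25,"tz": -6,"ax": 0,"ay": 0,"az": 0,"jaw": 0.4},
  {"tx": 0,"ty": -25,"tz": -6,"ax": 0,"ay": 0,"az": 0,"jaw": 0.4},
])

```text
time: 5.45
eef_pos: [575.5, 238.2, 470.9]
tool_rot: [180.0, 0.1, 10.3]
contact_force: [-0.4, -0.4, -0.7]
grip_width: 0.399
gripper_force: 0.0
```

```bash
python3 - <<'E'
from h import *; from plant import bot
s=bot.read_state(); yaw=np.degrees(p[2])
print(s["time"],s["eef_pos"],s["tool_rot"],s["grip_width"])
rows(s,[(world(bar(1,p[3],0)),yaw,.4)])
look("pics/w3.png",[bar(1,p[3],u) for u in(-40,0,40)]+[bar(-1,1.571,u) for u in(-40,0,40)])
E
```

```text
5.45 [575.52605144 238.21840479 470.91737056] [1.79996682e+02 8.82610908e-02 1.02927318e+01] 0.398513990796212
{'tx': np.float64(0.0), 'ty': np.float64(0.4), 'tz': np.float64(11.7), 'ax': np.float64(0.0), 'ay': np.float64(0.1), 'az': np.float64(0.2), 'jaw': 0.4}
```

View pics/w3.png

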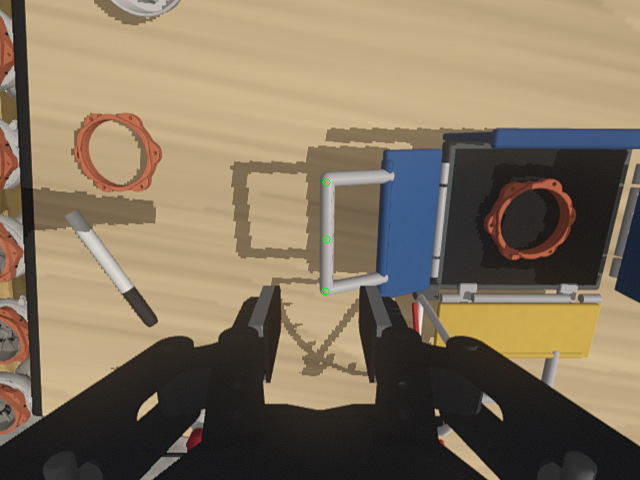

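Circles again lie on the left bar, (326,182) to (326,291), and the oiler and scale are clear of the fingers. I'll descend and grip.

Request:
carry_out([
  {"tx": 0,"ty": 0.4,"tz": 4,"ax": 0,"ay": 0,"az": 0.2,"jaw": 0.4},
  {"tx": 0,"ty": 0.4,"tz": 8,"ax": 0,"ay": 0,"az": 0.2,"jaw": 0.4},
  {"tx": 0,"ty": 0.4,"tz": 11.6,"ax": 0,"ay": 0,"az": 0.2,"jaw": 0.4},
  {"tx": 0,"ty": 0.4,"tz": 11.6,"ax": 0,"ay": 0,"az": 0.2,"jaw": 0.4},
  {"tx": 0,"ty": 0.4,"tz": 11.6,"ax": 0,"ay": 0,"az": 0.2,"jaw": 0},
  {"tx": 0,"ty": 0.4,"tz": 11.6,"ax": 0,"ay": 0,"az": 0.2,"jaw": 0},
  {"tx": 0,"ty": 0.4,"tz": 11.6,"ax": 0,"ay": 0,"az": 0.2,"jaw": 0},
  {"tx": 0,"ty": 0.4,"tz": 11.6,"ax": 0,"ay": 0,"az": 0.2,"jaw": 0},
  {"tx": 0,"ty": 0.4,"tz": 11.6,"ax": 0,"ay": 0,"az": 0.2,"jaw": 0},
  {"tx": 0,"ty": 0.4,"tz": 11.6,"ax": 0,"ay": 0,"az": 0.2,"jaw": 0},
])

```text
time: 6.5
eef_pos: [577.2, 233.4, 357.8]
tool_rot: [-179.9, -0.2, 9.9]
contact_force: [-1.6, 5.0, 4.5]
grip_width: 0.09
gripper_force: 58.9
```

Request:
carry_out([
  {"tx": 0,"ty": 0.55,"tz": -0.96,"ax": 0,"ay": 0,"az": 0,"jaw": 0},
  {"tx": 0,"ty": 1.2,"tz": -1.84,"ax": 0,"ay": 0,"az": 0,"jaw": 0},
  {"tx": 0,"ty": 1.93,"tz": -2.66,"ax": 0,"ay": 0,"az": 0,"jaw": 0},
  {"tx": 0,"ty": 2.75,"tz": -3.39,"ax": 0,"ay": 0,"az": 0,"jaw": 0},
  {"tx": 0,"ty": 3.63,"tz": -4.04,"ax": 0,"ay": 0,"az": 0,"jaw": 0},
  {"tx": 0,"ty": 4.59,"tz": -4.59,"ax": 0,"ay": 0,"az": 0,"jaw": 0},
  {"tx": 0,"ty": 5.6,"tz": -5.04,"ax": 0,"ay": 0,"az": 0,"jaw": 0},
  {"tx": 0,"ty": 6.64,"tz": -5.38,"ax": 0,"ay": 0,"az": 0,"jaw": 0},
  {"tx": 0,"ty": 7.72,"tz": -5.61,"ax": 0,"ay": 0,"az": 0,"jaw": 0},
  {"tx": 0,"ty": 8.81,"tz": -5.72,"ax": 0,"ay": 0,"az": 0,"jaw": 0},
  {"tx": 0,"ty": 9.6,"tz": -5.73,"ax": 0,"ay": 0,"az": 0,"jaw": 0},
  {"tx": 0,"ty": 9.6,"tz": -5.73,"ax": 0,"ay": 0,"az": 0,"jaw": 0},
  {"tx": 0,"ty": 9.6,"tz": -5.73,"ax": 0,"ay": 0,"az": 0,"jaw": 0},
])

```text
time: 7.8
eef_pos: [593.4, 140.1, 417.7]
tool_rot: [-179.6, -0.3, 10.0]
contact_force: [-5.1, 10.3, 12.4]
grip_width: 0.088
gripper_force: 62.4
```

Request:
carry_out([
  {"tx": 0,"ty": 0,"tz": 0,"ax": 0,"ay": 0,"az": 0,"jaw": 0.4},
  {"tx": 0,"ty": 0,"tz": 0,"ax": 0,"ay": 0,"az": 0,"jaw": 0.4},
  {"tx": 0,"ty": 0,"tz": 0,"ax": 0,"ay": 0,"az": 0,"jaw": 0.4},
  {"tx": 0,"ty": 0,"tz": -3,"ax": 0,"ay": 0,"az": 0,"jaw": 0.4},
  {"tx": 0,"ty": 0,"tz": -6,"ax": 0,"ay": 0,"az": 0,"jaw": 0.4},
  {"tx": -3,"ty": 1.5,"tz": -6,"ax": 0,"ay": 0,"az": -8,"jaw": 0.4},
  {"tx": -6,"ty": 3,"tz": -6,"ax": 0,"ay": 0,"az": -16,"jaw": 0.4},
  {"tx": -9,"ty": 4.5,"tz": -6,"ax": 0,"ay": 0,"az": -24,"jaw": 0.4},
  {"tx": -12,"ty": 6,"tz": -6,"ax": 0,"ay": 0,"az": -32,"jaw": 0.4},
  {"tx": -15,"ty": 7,"tz": -6,"ax": 0,"ay": 0,"az": -40,"jaw": 0.4},
  {"tx": -17.4,"ty": 7.7,"tz": -6,"ax": 0,"ay": 0,"az": -48,"jaw": 0.4},
  {"tx": -17.4,"ty": 7.7,"tz": -6,"ax": 0,"ay": 0,"az": -56,"jaw": 0.4},
  {"tx": -17.4,"ty": 7.7,"tz": -6,"ax": 0,"ay": 0,"az": -64,"jaw": 0.4},
  {"tx": -17.4,"ty": 7.7,"tz": -6,"ax": 0,"ay": 0,"az": -72,"jaw": 0.4},
  {"tx": -17.4,"ty": 7.7,"tz": -6,"ax": 0,"ay": 0,"az": -80,"jaw": 0.4},
  {"tx": -17.4,"ty": 7.7,"tz": -6,"ax": 0,"ay": 0,"az": -88,"jaw": 0.4},
  {"tx": -17.4,"ty": 7.7,"tz": -6,"ax": 0,"ay": 0,"az": -90,"jaw": 0.4},
  {"tx": -17.4,"ty": 7.7,"tz": -6,"ax": 0,"ay": 0,"az": -90,"jaw": 0.4},
])

```text
time: 9.6
eef_pos: [435.2, 32.1, 472.3]
tool_rot: [-179.9, 0.0, 99.9]
contact_force: [-0.7, -0.8, 0.6]
grip_width: 0.403
gripper_force: 0.0
```

```bash
python3 - <<'E'
from h import *; from plant import bot,optics
import cv2
s=bot.read_state(); yaw=np.degrees(p[2])
print(s["time"],s["eef_pos"],s["tool_rot"],s["grip_width"])
rows(s,[(world(front(0,105,0)),yaw+90,.4)])
look("pics/w4.png",[front(0,105,u) for u in(-40,0,40)])
a=cv2.imread("pics/w4.png")[:320,100:540]
d=optics.read_camera("side"); im=d["pixels"][:,:,::-1].copy()
for q in [bar(sd,1.571,u) for sd in(1,-1) for u in(-40,40)]+[front(p[5],r,88) for r in(60,120)]:
    cv2.circle(im,tuple(int(v) for v in proj(d,world(q))),2,(0,255,0),1)
b=cv2.resize(im[170:310,230:390],None,fx=2.2,fy=2.285)
cv2.imwrite("pics/c4.png",np.hstack([a,b[:320]]))
E
```

```text
9.6 [435.20417635  32.05242002 472.33740866] [-1.79925696e+02  2.23144052e-02  9.98612651e+01] 0.4034078755255952
{'tx': np.float64(0.2), 'ty': np.float64(0.1), 'tz': np.float64(16.6), 'ax': np.float64(-0.1), 'ay': np.float64(0.0), 'az': np.float64(-0.2), 'jaw': 0.4}
```

View pics/c4.png

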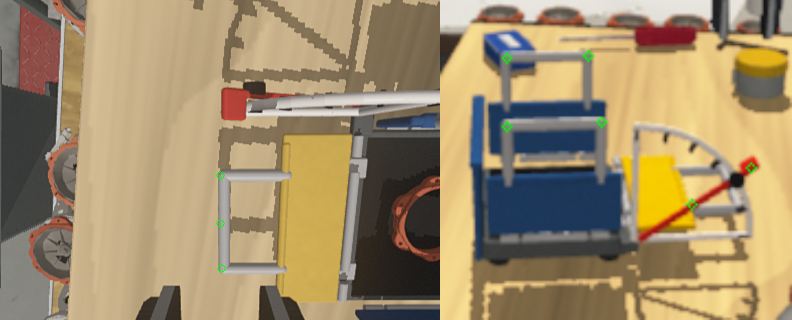

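Both walls stand upright, with circles on both bars in the right half. The flap bar circles, (222,175) to (222,268), match, and so does the pointer line. I'll descend onto the flap bar.

Request:
carry_out([
  {"tx": 0.2,"ty": 0.1,"tz": 4,"ax": 0,"ay": 0,"az": -0.2,"jaw": 0.4},
  {"tx": 0.2,"ty": 0.1,"tz": 8,"ax": 0,"ay": 0,"az": -0.2,"jaw": 0.4},
  {"tx": 0.2,"ty": 0.1,"tz": 12,"ax": 0,"ay": 0,"az": -0.2,"jaw": 0.4},
  {"tx": 0.2,"ty": 0.1,"tz": 15,"ax": 0,"ay": 0,"az": -0.2,"jaw": 0.4},
  {"tx": 0.2,"ty": 0.1,"tz": 16.5,"ax": 0,"ay": 0,"az": -0.2,"jaw": 0.4},
  {"tx": 0.2,"ty": 0.1,"tz": 16.5,"ax": 0,"ay": 0,"az": -0.2,"jaw": 0.4},
  {"tx": 0.2,"ty": 0.1,"tz": 16.5,"ax": 0,"ay": 0,"az": -0.2,"jaw": 0},
  {"tx": 0.2,"ty": 0.1,"tz": 16.5,"ax": 0,"ay": 0,"az": -0.2,"jaw": 0},
  {"tx": 0.2,"ty": 0.1,"tz": 16.5,"ax": 0,"ay": 0,"az": -0.2,"jaw": 0},
  {"tx": 0.2,"ty": 0.1,"tz": 16.5,"ax": 0,"ay": 0,"az": -0.2,"jaw": 0},
  {"tx": 0.2,"ty": 0.1,"tz": 16.5,"ax": 0,"ay": 0,"az": -0.2,"jaw": 0},
  {"tx": 0.2,"ty": 0.1,"tz": 16.5,"ax": 0,"ay": 0,"az": -0.2,"jaw": 0},
])

```text
time: 10.9
eef_pos: [436.9, 34.6, 310.1]
tool_rot: [179.7, 0.1, 100.1]
contact_force: [5.8, 1.1, -1.4]
grip_width: 0.09
gripper_force: 58.5
```

Request:
carry_out([
  {"tx": 0,"ty": 0.05,"tz": -1.05,"ax": 0,"ay": 0,"az": 0,"jaw": 0},
  {"tx": 0,"ty": 0.21,"tz": -2.09,"ax": 0,"ay": 0,"az": 0,"jaw": 0},
  {"tx": 0,"ty": 0.47,"tz": -3.1,"ax": 0,"ay": 0,"az": 0,"jaw": 0},
  {"tx": 0,"ty": 0.83,"tz": -4.09,"ax": 0,"ay": 0,"az": 0,"jaw": 0},
  {"tx": 0,"ty": 1.29,"tz": -5.03,"ax": 0,"ay": 0,"az": 0,"jaw": 0},
  {"tx": 0,"ty": 1.72,"tz": -5.75,"ax": 0,"ay": 0,"az": 0,"jaw": 0},
  {"tx": 0,"ty": 1.72,"tz": -5.75,"ax": 0,"ay": 0,"az": 0,"jaw": 0},
  {"tx": 0,"ty": 1.72,"tz": -5.75,"ax": 0,"ay": 0,"az": 0,"jaw": 0},
  {"tx": 0,"ty": 1.72,"tz": -5.75,"ax": 0,"ay": 0,"az": 0,"jaw": 0},
  {"tx": 0,"ty": 1.72,"tz": -5.75,"ax": 0,"ay": 0,"az": 0,"jaw": 0},
])

```text
time: 11.9
eef_pos: [452.5, 37.4, 365.6]
tool_rot: [-179.9, 0.0, 100.1]
contact_force: [-3.0, -3.7, -0.1]
grip_width: 0.091
gripper_force: 58.9
```

```bash
python3 - <<'E'
from h import *; from plant import bot,optics
import cv2
s=bot.read_state(); Rm,t=T_of(p)
g=R.from_euler("xyz",s["tool_rot"],degrees=True).apply([0,0,155])+s["eef_pos"]
q=Rm.T@(g-t); print(s["time"],"bar tray",q,"angle",np.arctan2(q[2]-32,-69-q[0]),np.hypot(q[2]-32,-69-q[0]))
ims=[]
# pointer angle re-estimate with red pixels, side camera
d=optics.read_camera("side"); im=d["pixels"].astype(int)
m=(im[...,0]>130)&(im[...,1]<50)&(im[...,2]<50); m[:,:315]=0;m[:225]=0;m[290:]=0;m[:,385:]=0
v,u=np.nonzero(m); 
f=lambda a:np.concatenate([proj(d,world(front(a[0],r,88)))for r in(20,120)])
vx,vy,x0,y0=__import__("cv2").fitLine(np.c_[u,v].astype(np.float32),cv2.DIST_HUBER,0,.01,.01).ravel()
def e(a):
    P=f(a).reshape(2,2); w=P[1]-P[0]; return [np.arctan2(w[1],w[0])-np.arctan2(vy,vx)]
print(len(u),"pointer",least_squares(e,[.58]).x)
for c,(l,tp) in dict(side=(230,170),scene=(200,180)).items():
    d=optics.read_camera(c); im=d["pixels"][:,:,::-1].copy()[tp:tp+140,l:l+170]
    ims.append(cv2.resize(im,None,fx=2.35,fy=3.5*.8))
cv2.imwrite("pics/c5.png",np.hstack(ims))
E
```

```text
11.9 bar tray [-1.56567205e+02  1.44824359e-01  9.15674949e+01] angle 0.5973468388875546 105.90704329892995
2 pointer [0.57899733]
```

View pics/c5.png

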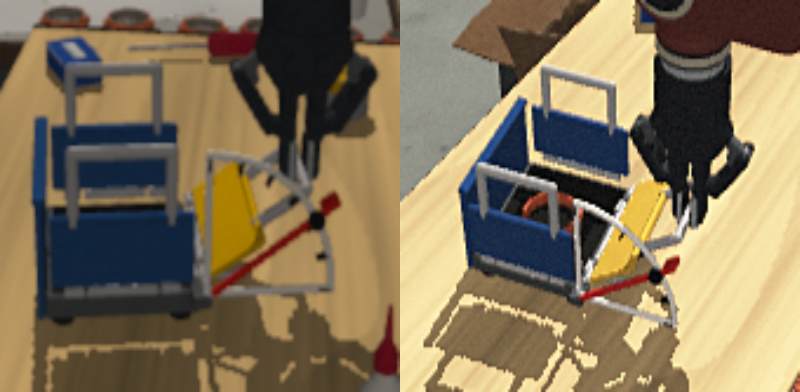

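The flap is held at about the pointer's slope: near arm at (265,225)–(310,200), pointer at (215,290)–(335,200). My red-pixel check caught only 2 pixels, so I'll redo it with both cameras.

```bash
python3 - <<'E'
from h import *; from plant import bot,optics
import cv2
for c in("side","scene"):
    d=optics.read_camera(c); im=d["pixels"].astype(int)
    r,g,b=im[...,0],im[...,1],im[...,2]
    m=(r>100)&(g<.35*r)&(b<.35*r)
    P=np.array([proj(d,world(front(.58,k,88))) for k in(15,118)])
    v,u=np.nonzero(m); w=(P[1]-P[0]); L=np.linalg.norm(w); n=np.array([-w[1],w[0]])/L
    X=np.c_[u,v]-P[0]; k=(abs(X@n)<5)&(X@w/L>0)&(X@w/L<L+4); X=np.c_[u,v][k].astype(np.float32)
    vx,vy,_,_=cv2.fitLine(X,cv2.DIST_HUBER,0,.01,.01).ravel()
    def e(a):
        A,B=[proj(d,world(front(a[0],q,88))) for q in(15,118)]; return [(B-A)[0]*vy-(B-A)[1]*vx]
    def e2(a): # through origin to tip centroid side offset
        A,B=[proj(d,world(front(a[0],q,88))) for q in(0,80)]; w=B-A; return (X-A)@np.array([-w[1],w[0]])/np.linalg.norm(w)
    print(c,k.sum(),least_squares(e,[.58]).x,least_squares(e2,[.58],loss="soft_l1").x)
s=bot.read_state();print(s["eef_pos"],s["gripper_force"],s["time"])
E
```

```text
side 91 [0.58753656] [0.57589653]
scene 76 [0.62216669] [0.55494069]
[452.56989927  37.37475529 365.60948343] 58.905404806137085 12.15
```

```bash
python3 -c "
from plant import bot
print(bot.finish_job())"
```

```text
the job is handed in; nothing more can be done
None
```

I handed in the job with both blue walls upright and the yellow flap gripped at about 0.56–0.60 rad; I measured the red pointer at about 0.58 rad, so it should be within the 0.08 rad limit, but no verdict came back.

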